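# Assemble the vacuum filter heads on the clean bench

### The job

Set up the two vacuum filter heads for the next sample. On the wide head build the filter stack in this order: filter support, then funnel, then lid, each fully seated in the one below; close the narrow head with the rubber stopper, fully home (before or after the stack, as you like). Set each part in place gently rather than dropping it, and leave the amber bottle, the glass flask and the black tube rack standing where they are.

Things in the scene. Friction and masses are not known exactly. Their poses are not given: they have to be found in the camera images.
- wide_head: Larger of two fixed steel filter heads: round foot 84 mm wide, 12 mm high; neck 52 mm wide up to the flat top at 60 mm. Round socket in the top, 38 mm wide, 16 mm deep, dark floor. Hose nipple at 22 mm height on its +x side, to 49 mm from the axis (look only). Origin: centre of its underside on the bench, z up.
- narrow_head: Smaller fixed steel filter head: round foot 68 mm wide, 12 mm high; neck 40 mm wide up to the flat top at 45 mm. Round socket in the top, 27 mm wide, 18 mm deep, dark floor. Hose nipple at 22 mm height on its +x side, to 43 mm from the axis (look only). Origin: centre of its underside on the bench, z up.
- support: Filter support, 0.12 kg, 30 mm high, standing on its cone: below, a dark rubber cone 12 mm high (26 mm wide at tip, 32 at top); above, a steel disc 54 mm wide from 12 to 30 mm, with a top recess 42 mm wide, 8 mm deep, dark holes in its floor. Seated (disc on the head's top) its origin is 48 mm above wide_head's. Grip across the 54 mm disc. Origin: centre of the cone's underside, z up.
- funnel: Funnel, 0.22 kg: straight round steel cup, open on top, 54 mm wide, 80 mm high, wall 3 mm (bore 48 mm, floor at 11 mm). Stands on a spigot 7 mm high (28 mm wide at tip, 36 at top) that fits the support's recess. Seated (cup on the support's rim) its origin is 23 mm above the support's. Grip across the outside near the top. Origin: centre of the spigot's underside, z up.
- lid: Lid, 0.13 kg: steel disc 60 mm wide, from 8 to 14 mm height, with an upright round knob 22 mm wide from 14 to 42 mm. Stands on a spigot 8 mm high (34 mm wide at tip, 41 at top) that fits the funnel's mouth. Seated (disc on the funnel's rim) its origin is 72 mm above the funnel's. Grip it by the knob. Origin: centre of the spigot's underside, z up.
- stopper: Stopper, 0.03 kg: black rubber plug 36 mm high, standing on a tapered foot 14 mm high (16 mm wide at tip, 22 at top); above it a round head 38 mm wide from 14 to 36 mm. Fits narrow_head with play, no force needed. Seated (its head on narrow_head's top) its origin is 31 mm above narrow_head's. Origin: centre of the foot's underside, z up.
- bottle: Bystander, to be left alone: loose amber glass bottle with a red cap, 72 mm in diameter, 150 mm high, about 0.45 kg, standing on the bench. Origin: centre of its underside, z up.
- flask: Bystander, to be left alone: loose clear conical glass flask, 76 mm in diameter at the base, 110 mm high, about 0.3 kg. Origin: centre of its underside, z up.
- rack: Bystander, to be left alone: loose black tube rack with 5 x 10 wells, 80 x 160 x 30 mm (x, y, z), 0.4 kg, lying beyond the heads. Origin: centre of its underside, z up.
Mind the look-alikes: they are no part of the job. Leave any brown look-alike of the lid alone.

How it is judged:
By the outcome, as a careful person would: the job done as asked, in the order asked, and still so for the second after the job is handed in, with the robot touching nothing.
It also fails if it takes over 109 s, if anything falls off the work surface, if the arm or the gripper's body presses on something with over 40 N, if the wrist force passes 120 N, or if a joint passes its speed limit or range.

### The arm

A 6-joint arm with a two-finger parallel gripper is mounted at the origin on the work surface. World frame = base frame: x ahead of the robot, y to its left, z up, the work surface at z = 0. Lengths are in m, angles in rad, forces in N, time in s.
With the tool pointing down it reaches from about 0.35 to 0.775 m from the base axis. Payload 7.3 kg.
Tool frame: the origin (TCP) lies on the centre line of the jaws, within the pads' length; the fingertips stand robot.nose_length ahead of it and the grasp point (between the pads) is the TCP (robot.nose_length is the distance from the TCP to the fingertips, in m); z points along the fingers, y is the direction in which the jaws open and shut (so a half turn about z gives the same grasp; the last joint's range is limited). The gripper opens to 92 mm and grips with 3 to 60 N. Pads are 19 mm wide; open, the fingers measure 130 mm over their backs; the gripper's body (75 mm by 190 mm) begins 47 mm behind the grasp point.
Start: joints at [1.055, 0.342, 1.524, -0, 1.275, -0.146], TCP at [0.19, 0.49, 0.246] pointing down, gripper open.
Joint ranges: [-2.53, 2.53], [-0.77, 2.02], [0.04, 2.7], [-1, 4.14], [0.28, 2.66], [-3.11, 3.11]. Speed limits (rad/s): [2.57, 2.57, 3.14, 3.14, 3.14, 3.14].

### API

Orientations are given as [roll, pitch, yaw] about the fixed x, y, z axes, in that order (R = Rz(yaw) Ry(pitch) Rx(roll)).
In Python, from cell import robot, read_camera gives the robot as it stands.
- The arm moves only by the shell command python3 -m crank 'ROWS' [FORCE]. ROWS is JSON, a list of rows, each a list of 7 numbers: the shift along the tool's x, y, z in cm, then the turn, a rotation vector about the tool's x, y, z in degrees, then the opening, from 0 (shut) to 1 (fully open). In form: [[tx, ty, tz, wx, wy, wz, jaw], ...]. A call has 1 to 5 rows; each row is the pose to reach, as a shift and turn from the pose commanded when the call began, along the tool's axes at that moment; what a row does not reach only later rows make up. A row lasts 1/8 s, in which the tool goes at most 62.5 mm and 10.7 degrees, less where a joint would pass 70% of its speed; a pose out of reach is approached as far as the arm can. A call with a gripper value outside its range is refused whole. The fingers move at their own pace and stop on an object; FORCE is the grip in N (left out, the last holds). Time passes only in rows, so rows that repeat a pose let the fingers close. It gives the time, the measured TCP pose, the force and the opening at its end, in the units of the state.
- robot.observe(): the state, without advancing time (a new reading comes with each control period).
- read_camera(name): name is "side" or "top"; returns a dict with "frame" (384x512x3 uint8, red, green, blue), "intrinsics" (3x3 intrinsics, pixels), "R" (3x3) and "t" (3): a world point X has camera coordinates R X + t. Camera axes: x right, y down, z forward; pixel columns grow to the right and rows downward; lengths in m; the calibration is good to about 2 mm. A picture is of the moment at which its call begins. There is no depth.
- robot.hand_in(): hands the job in, once; it reports no verdict.
The state is a dict: "time": time; "qpos": joint angles; "qvel": joint speeds; "joint_efforts": joint torques, N m; "tool_pos": TCP position; "tool_rot": TCP orientation; "contact_force": force on the tool from outside, world axes, zero at the start; "torque": the same for the moment, N m; "opening": finger opening in m.
Only numpy, scipy, OpenCV 4.12 (cv2) and the standard library are available. Lean on these libraries where they do the work, as an engineer would, in place of code of your own. Each camera call takes 0.05 s, during which the arm holds its last target.

## Working session

There is one attempt and no reset: what is moved stays moved. The work goes in short steps, Python scripts to look and compute and a shell command to move; the robot and the scene stay as the last step left them, time stands still between calls to the robot, and variables do not carry over. Pictures are saved under pics/ and viewed, and the job is handed in when it is done.

```bash
ls; mkdir -p pics; python3 - <<'E'
from cell import robot, read_camera
import cv2
print(robot.observe(), robot.nose_length)
for n in("side","top"):
    c=read_camera(n); cv2.imwrite(f"pics/{n}0.png",c["frame"][:,:,::-1]); print(n,c["intrinsics"],c["R"],c["t"])
E
```

```text
pics
{'time': 0.0, 'qpos': array([ 1.05496022e+00,  3.42668897e-01,  1.52504106e+00,  5.70557111e-06,
        1.27541347e+00, -1.46037000e-01]), 'qvel': array([-0.00090145,  0.00039959, -0.00144036,  0.00191764,  0.0003931 ,
       -0.00157154]), 'joint_efforts': array([ 6.69018136e-04, -4.31241417e+01, -2.44221425e+01,  7.16616260e-02,
        5.60111634e-02, -1.00528064e-04]), 'tool_pos': array([0.18954883, 0.48916462, 0.2450645 ]), 'tool_rot': array([-3.14007897e+00, -2.28152952e-04,  2.77179171e+00]), 'contact_force': array([ 0.1313395 ,  0.70390449, -0.23319047]), 'torque': array([-0.00132068, -0.01323976, -0.0064693 ]), 'opening': 0.09191754258710429} 0.019
side [[405.00402977   0.         262.65532923]
 [  0.         405.00402977 185.83196694]
 [  0.           0.           1.        ]] [[-0.98665965 -0.16128951  0.02210044]
 [-0.1251492   0.664646   -0.73660259]
 [ 0.1041173  -0.7295419  -0.67596465]] [0.55020073 0.10357324 0.98377707]
top [[396.61665047   0.         254.38506706]
 [  0.         396.61665047 196.21195577]
 [  0.           0.           1.        ]] [[ 1.95884370e-02 -9.99807640e-01 -9.87609524e-04]
 [-9.92039833e-01 -1.93133321e-02 -1.24434581e-01]
 [ 1.24391571e-01  3.41722694e-03 -9.92227323e-01]] [-0.02914892  0.56655902  0.93722474]
```

View pics/side0.png

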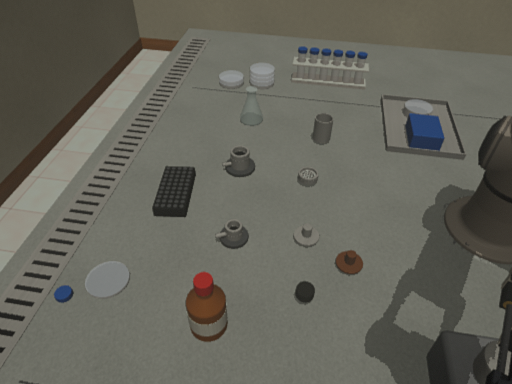

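View pics/top0.png

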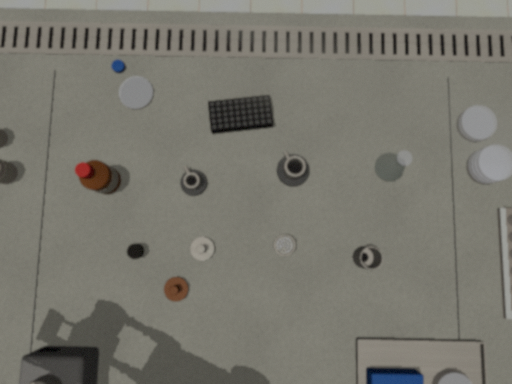

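```bash
python3 - <<'E'
import cv2,numpy as np
s=cv2.imread("pics/side0.png");t=cv2.imread("pics/top0.png")
c=lambda im,x,y:cv2.resize(im[y-30:y+30,x-40:x+40],(266,200),interpolation=cv2.INTER_CUBIC)
cv2.imwrite("pics/z0.png",np.vstack([np.hstack([c(s,323,128),c(s,308,177),c(s,306,234)]),np.hstack([c(s,304,291),c(s,240,158),c(s,233,232)])]))
cv2.imwrite("pics/z1.png",np.vstack([np.hstack([c(t,367,257),c(t,285,244),c(t,202,248)]),np.hstack([c(t,136,251),c(t,293,168),c(t,193,181)])]))
E
```

```text
(no output)
```

View pics/z0.png

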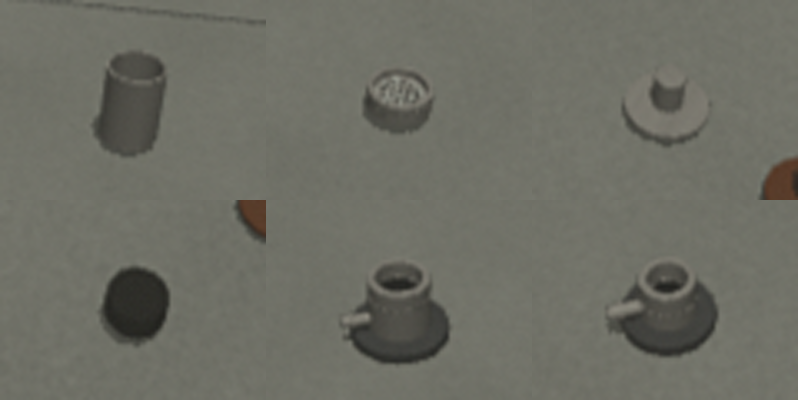

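View pics/z1.png

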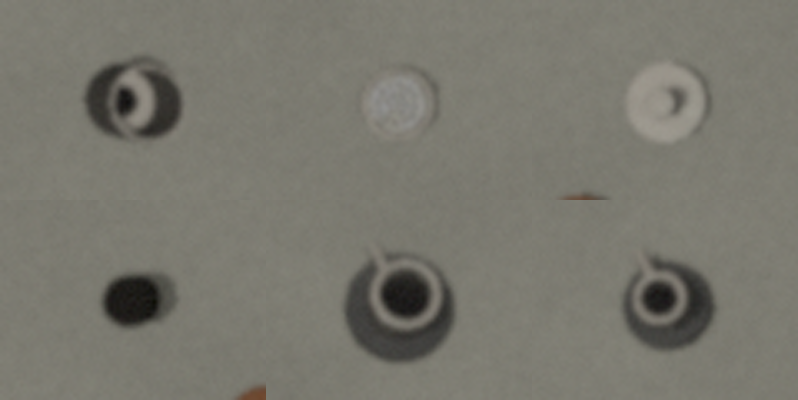

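```bash
cat > h.py <<'E'
import numpy as np,cv2
from cell import robot, read_camera
def ray(c,u,v):
    d=np.linalg.inv(c["intrinsics"])@np.array([u,v,1.]); R=c["R"];return -R.T@c["t"],R.T@d
def onplane(c,u,v,z):
    o,d=ray(c,u,v);return o+d*(z-o[2])/d[2]
def proj(c,X):
    p=c["intrinsics"]@(c["R"]@np.asarray(X)+c["t"]);return p[:2]/p[2]
def snap(name,f):
    c=read_camera(name);cv2.imwrite("pics/"+f+".png",c["frame"][:,:,::-1]);return c
def zoom(fr,x,y,f,w=40,h=30,k=10):
    cv2.imwrite("pics/"+f+".png",cv2.resize(fr[y-h:y+h,x-w:x+w,::-1],(2*w*k,2*h*k),interpolation=cv2.INTER_CUBIC))
E
python3 - <<'E'
from h import *
t=read_camera("top");s=read_camera("side")
print("cams",-t["R"].T@t["t"],-s["R"].T@s["t"])
for n,u,v,z in [("support",285.3,244.6,.03),("liddisc",202.6,248.6,.014),("stop",135.4,251,.03),("wide",295.1,165.8,.06),("narrow",191.5,180.3,.045),("funnel",370,257,.08)]:
    X=onplane(t,u,v,z);print(n,X.round(4),"side px",proj(s,X).round(1))
g=lambda c,x,y,w=16:(x,y,w)
def dark(c,x,y,w,th):
    im=cv2.cvtColor(c["frame"],cv2.COLOR_RGB2GRAY)[y-w:y+w,x-w:x+w]
    n,l,st,ce=cv2.connectedComponentsWithStats((im<th).astype(np.uint8))
    for i in range(1,n):
        if st[i][4]>15: print(th,st[i]+[x-w,y-w,0,0,0],(ce[i]+[x-w,y-w]).round(1))
for a in [(t,136,251,18,50),(s,304,291,18,50),(t,293,166,14,50),(t,192,180,14,50),(s,240,152,14,55),(s,233,226,14,55)]: print("--");dark(*a)
zoom(t["frame"],367,257,"zf_t",w=25,h=20,k=16); zoom(s["frame"],323,128,"zf_s",w=25,h=20,k=16)
E
```

```text
cams [ 0.44603724 -0.02140388  1.00041074] [0.45339475 0.73760866 0.72913116]
support [ 0.4507 -0.0954  0.03  ] side px [308.2 171.4]
liddisc [0.437  0.1071 0.014 ] side px [306.5 233. ]
stop [0.4282 0.2678 0.03  ] side px [305.1 288.4]
wide [ 0.6398 -0.1149  0.06  ] side px [240.  149.9]
narrow [0.602  0.1361 0.045 ] side px [234.1 223.6]
funnel [ 0.4261 -0.2862  0.08  ] side px [323.5 117.7]
--
50 [128 244  16  14 176] [135.5 250.7]
--
50 [296 282  18  20 297] [304.6 291.7]
--
50 [288 161  13  12 122] [294.3 166.2]
--
50 [197 175   8  14  34] [201.1 181.9]
50 [187 176   9   9  54] [190.9 180.1]
--
55 [235 152  10   3  23] [239.3 153. ]
--
```

View pics/zf_t.png

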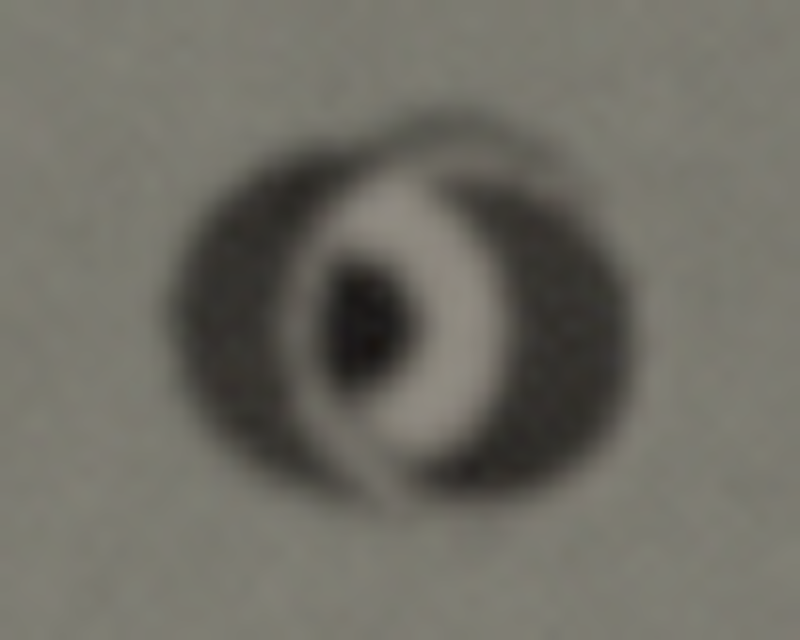

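View pics/zf_s.png

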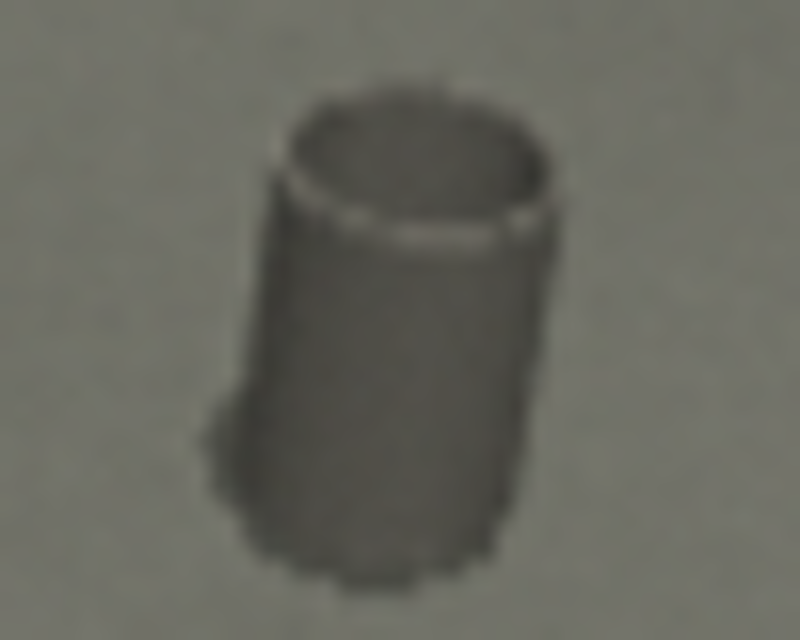

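```bash
python3 - <<'E'
from h import *
t=read_camera("top");s=read_camera("side")
def tri(a,b):
    o1,d1=ray(t,*a);o2,d2=ray(s,*b);A=np.c_[d1,-d2];k=np.linalg.lstsq(A,o2-o1,rcond=None)[0]
    p,q=o1+k[0]*d1,o2+k[1]*d2;return ((p+q)/2).round(4),np.linalg.norm(p-q).round(4)
print("funnel rim",tri((370.7,257),(324.1,118.3)),onplane(t,370.7,257,.08),onplane(s,324.1,118.3,.08))
print("stopper",tri((135.5,250.7),(304.6,291.7)),onplane(t,135.5,250.7,.026),onplane(s,304.6,291.7,.026))
# side rims from z0 tiles: (x,y) zoom
f=lambda tx,ty,cx,cy:(cx-40+tx/3.325,cy-30+ty/3.333)
print("support s",onplane(s,*f(399-266,91,308,177),.03), f(399-266,91,308,177))
print("lid disc s",onplane(s,*f(666-532,104,306,234),.014), "knobtop",onplane(s,*f(671-532,75,306,234),.042))
print("lid knobtop top", onplane(t,202-40+(661-532)/3.325,248-30+102/3.33,.042))
print("wide s",onplane(s,*f(399-266,279-200,240,158),.06)); print("narrow s",onplane(s,*f(667-532,279-200,233,232),.045))
E
```

```text
funnel rim (array([ 0.4251, -0.2887,  0.0767]), np.float64(0.002)) [ 0.42610184 -0.2877713   0.08      ] [ 0.42422613 -0.28349991  0.08      ]
stopper (array([0.4285, 0.27  , 0.0217]), np.float64(0.0005)) [0.42887823 0.26874305 0.026     ] [0.42840908 0.27289275 0.026     ]
support s [ 0.45040813 -0.08366456  0.03      ] (308.0, 174.3027302730273)
lid disc s [0.43703213 0.11379285 0.014     ] knobtop [0.43644211 0.11178524 0.042     ]
lid knobtop top [0.43713524 0.10779042 0.042     ]
wide s [ 0.63816271 -0.10709394  0.06      ]
narrow s [0.60168082 0.14242859 0.045     ]
```

```bash
python3 -m crank '[[0,0,0,0,0,-10,0.7],[0,0,0,0,0,-20,0.7],[0,0,0,0,0,-21.2,0.7],[0,0,0,0,0,-21.2,0.7]]' 25
```

```text
time: 0.8
tool_pos: [0.1897, 0.4895, 0.2457]
tool_rot: [3.142, -0.0, 3.139]
contact_force: [-0.3, -0.7, -0.0]
opening: 0.0642
```

```bash
python3 -m crank '[[-6,-14,0,0,0,0,0.85],[-13,-28,0,0,0,0,0.85],[-26.1,-58.2,0,0,0,0,0.85],[-26.1,-58.2,0,0,0,0,0.85],[-26.1,-58.2,0,0,0,0,0.85]]' 25
```

```text
time: 1.42
tool_pos: [0.3183, 0.2028, 0.246]
tool_rot: [3.141, 0.001, 3.14]
contact_force: [1.6, -0.3, 0.2]
opening: 0.0779
```

```bash
python3 -m crank '[[-13.3,-29.5,0,0,0,0,0.85],[-13.3,-29.5,0,0,0,0,0.85],[-13.3,-29.5,0,0,0,0,0.85],[-13.3,-29.5,0,0,0,0,0.85],[-13.3,-29.5,0,0,0,0,0.85]]'
python3 -m crank '[[-13.3,-29.5,0,0,0,0,0.85],[0,0,5,0,0,0,0.85],[0,0,10,0,0,0,0.85],[0,0,14.6,0,0,0,0.85],[0,0,14.6,0,0,0,0.85]]'
```

```text
time: 2.05
tool_pos: [0.4469, -0.0825, 0.246]
tool_rot: [3.142, 0.001, 3.138]
contact_force: [0.6, 0.6, 0.2]
opening: 0.0779
time: 2.68
tool_pos: [0.4444, -0.0796, 0.0975]
tool_rot: [3.139, -0.006, 3.14]
contact_force: [-0.4, 0.1, -0.3]
opening: 0.078
```

```bash
python3 -m crank '[[0,0,0,0,0,0,0.85],[-0.4,-1.0,0,0,0,0,0.85],[-0.4,-1.0,0,0,0,0,0.85]]'
python3 - <<'E'
from h import *
print(robot.observe()["tool_pos"])
t=snap("top","t1");s=snap("side","s1")
zoom(t["frame"],285,240,"t1z",50,37,8);zoom(s["frame"],306,160,"s1z",50,37,8)
for n,c in(("t",t),("s",s)): print(n,proj(c,robot.observe()["tool_pos"]+[0,0,-.019]),proj(c,[.451,-.092,.03]))
E
```

```text
time: 3.05
tool_pos: [0.4517, -0.0916, 0.1012]
tool_rot: [-3.14, 0.003, 3.141]
contact_force: [-0.4, 0.0, -1.9]
opening: 0.0782
[ 0.45168339 -0.09156595  0.10115852]
t [284.97583686 244.49347078] [283.88213515 244.46621555]
s [310.05354772 157.38816411] [308.02732401 172.25836891]
```

View pics/t1z.png

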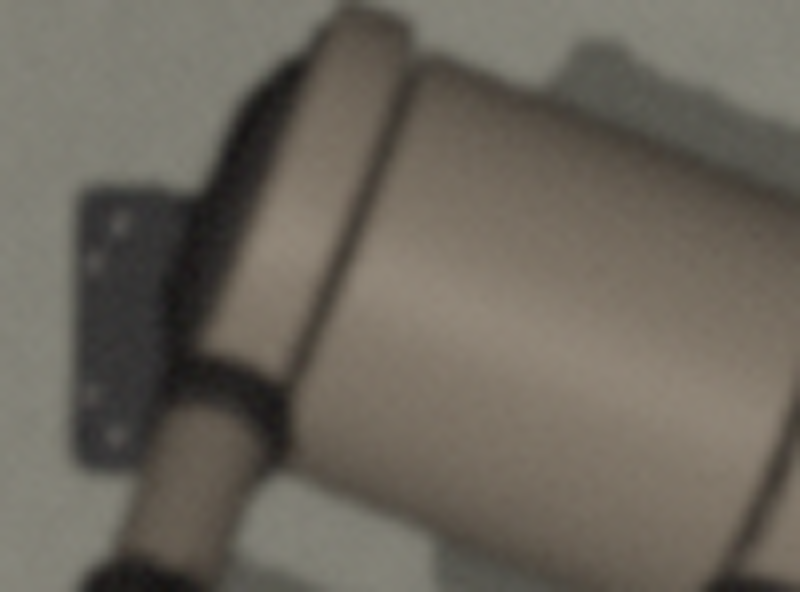

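View pics/s1z.png

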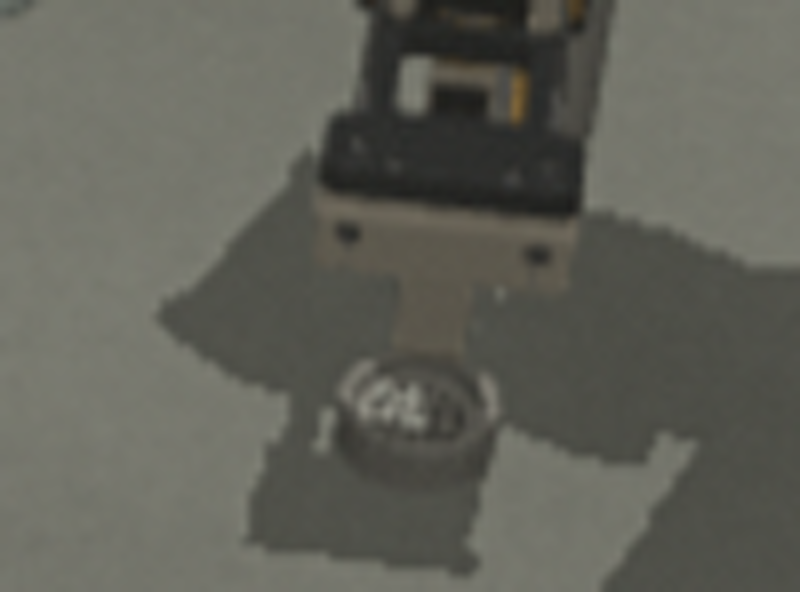

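```bash
python3 -m crank '[[0,0,4,0,0,0,0.85],[0,0,6.5,0,0,0,0.85],[0,0,6.9,0,0,0,0.85],[0,0,6.9,0,0,0,0.5],[0,0,6.9,0,0,0,0.3]]' 20
python3 -m crank '[[0,0,0,0,0,0,0.3],[0,0,0,0,0,0,0.3],[0,0,0,0,0,0,0.3]]'
```

```text
time: 3.78
tool_pos: [0.451, -0.0905, 0.0317]
tool_rot: [-3.141, 0.002, -3.141]
contact_force: [0.2, -1.2, 0.7]
opening: 0.0624
time: 4.15
tool_pos: [0.4509, -0.0905, 0.0315]
tool_rot: [-3.141, 0.002, -3.141]
contact_force: [-0.9, -0.0, 6.3]
opening: 0.0535
```

```bash
python3 - <<'E'
from h import *
print(robot.observe()["tool_pos"])
s=snap("side","s2")
zoom(s["frame"],306,160,"s2z",50,37,8)
E
```

```text
[ 0.45088227 -0.09051471  0.03152837]
```

View pics/s2z.png

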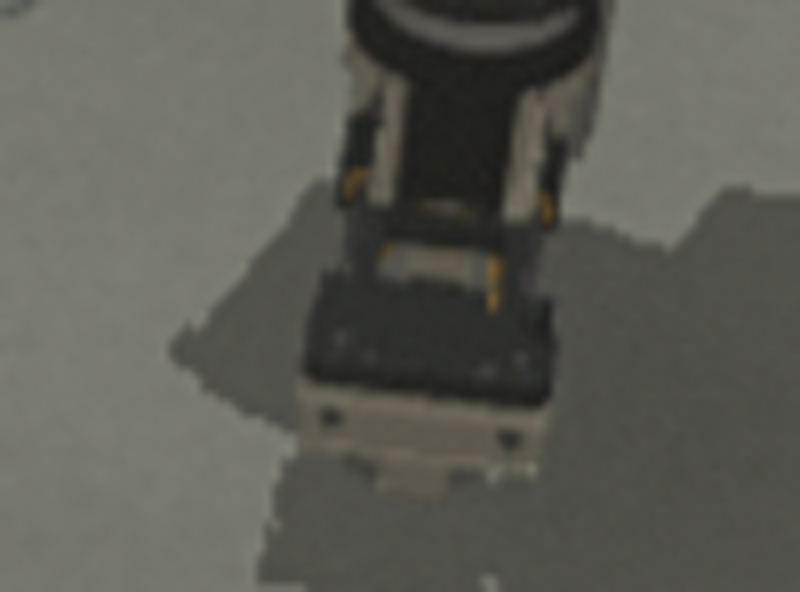

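```bash
python3 -m crank '[[0,0,-3,0,0,0,0.3],[0,0,-7,0,0,0,0.3],[0,0,-10,0,0,0,0.3],[-5,-0.7,-10,0,0,0,0.3],[-10,-1.2,-10,0,0,0,0.3]]'
python3 -m crank '[[-5,-0.6,0,0,0,0,0.3],[-8.4,-1,0,0,0,0,0.3],[-8.8,-1,0,0,0,0,0.3],[-8.8,-1,0,0,0,0,0.3],[-8.8,-1,0,0,0,0,0.3]]'
python3 - <<'E'
from h import *
print(robot.observe()["tool_pos"])
t=snap("top","t3");s=snap("side","s3")
zoom(s["frame"],240,140,"s3z",50,37,8)
E
```

```text
time: 4.82
tool_pos: [0.5516, -0.1026, 0.1318]
tool_rot: [-3.141, 0.002, 3.141]
contact_force: [0.1, -1.0, -0.4]
opening: 0.0532
time: 5.45
tool_pos: [0.6372, -0.1121, 0.1308]
tool_rot: [3.141, -0.001, -3.141]
contact_force: [-0.1, 0.2, -1.7]
opening: 0.0534
[ 0.63723628 -0.11211445  0.1307721 ]
```

View pics/s3z.png

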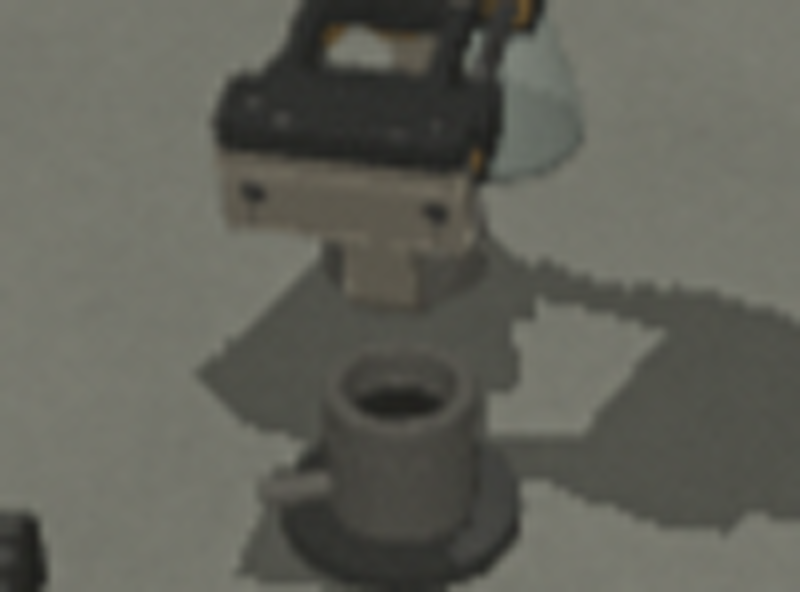

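View pics/t3.png

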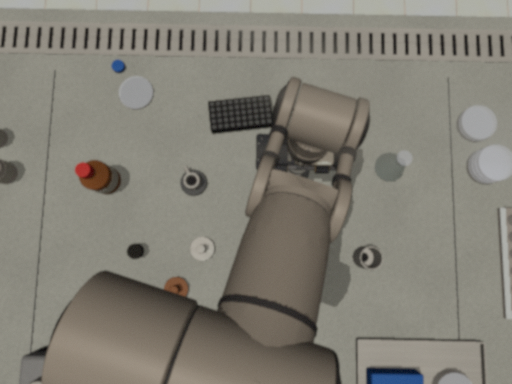

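```bash
python3 - <<'E'
from h import *
s=read_camera("side")
z=lambda X:((proj(s,X)-[190,103]+.5)*8-.5).round(0)
p=np.array([.6372,-.1121,.1308-.0315])
for d in(-.027,.027): print("disc edge",z(p+[d,0,.015]))
print("finger",z(p+[0,.027,.0125]),z(p+[-.0095,.03,.0125]),z(p+[.0095,.03,.0125]))
for q in([.6395,-.1115,.06],):
  q=np.array(q);print("rim",z(q),[z(q+d) for d in np.array([[.026,0,0],[-.026,0,0],[0,.026,0],[0,-.026,0]])])
E
```

```text
disc edge [488. 261.]
disc edge [326. 243.]
finger [390. 306.] [417. 315.] [359. 309.]
rim [402. 385.] [array([327., 376.]), array([478., 394.]), array([386., 432.]), array([418., 339.])]
```

```bash
python3 -m crank '[[-0.2,0.3,0,0,0,0,0.3],[-0.2,0.3,2,0,0,0,0.3],[-0.2,0.3,3.5,0,0,0,0.3],[-0.2,0.3,4,0,0,0,0.3],[-0.2,0.3,4,0,0,0,0.3]]'
python3 - <<'E'
from h import *
s=snap("side","s4")
zoom(s["frame"],240,140,"s4z",50,37,8)
E
```

```text
time: 6.22
tool_pos: [0.6403, -0.1093, 0.0904]
tool_rot: [3.141, -0.001, -3.141]
contact_force: [1.0, -0.4, 0.0]
opening: 0.0535
```

View pics/s4z.png

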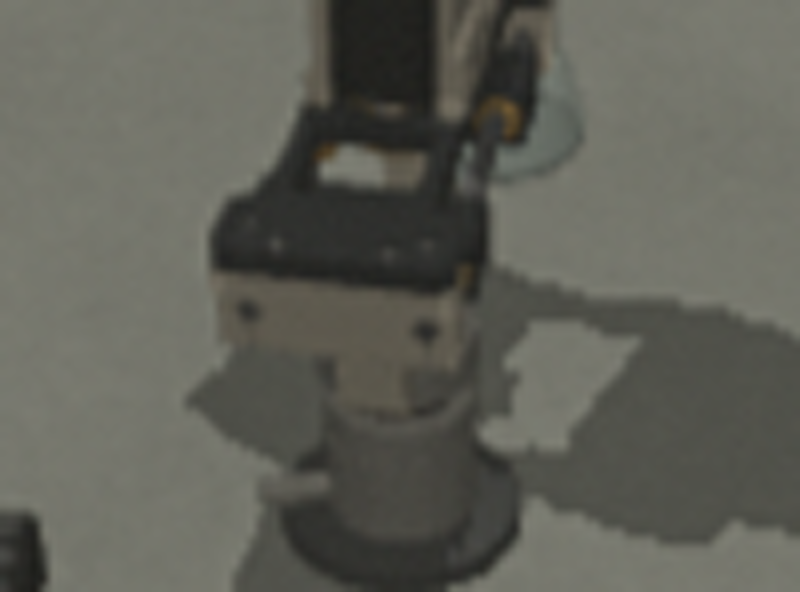

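```bash
python3 -m crank '[[0.15,0,0.3,0,0,0,0.3],[0.15,0,0.6,0,0,0,0.3],[0.15,0,0.8,0,0,0,0.3],[0.15,0,0.9,0,0,0,0.3],[0.15,0,1.0,0,0,0,0.3]]'
```

```text
time: 6.9
tool_pos: [0.6389, -0.1093, 0.0807]
tool_rot: [3.142, 0.0, -3.141]
contact_force: [0.2, -0.6, -1.3]
opening: 0.0534
```

```bash
python3 -m crank '[[0,0,0.05,0,0,0,0.3],[0,0,0.1,0,0,0,0.3],[0,0,0.1,0,0,0,0.3]]';python3 -m crank '[[0,0,0.05,0,0,0,0.3],[0,0,0.08,0,0,0,0.3]]'
```

```text
time: 7.28
tool_pos: [0.6389, -0.1094, 0.0798]
tool_rot: [-3.142, 0.0, -3.141]
contact_force: [0.2, -1.3, -0.9]
opening: 0.0534
time: 7.52
tool_pos: [0.639, -0.1094, 0.0796]
tool_rot: [-3.141, 0.001, -3.141]
contact_force: [-1.7, -0.3, 6.4]
opening: 0.0536
```

```bash
python3 -m crank '[[0,0,0,0,0,0,0.65],[0,0,0,0,0,0,0.75],[0,0,0,0,0,0,0.8],[0,0,-2,0,0,0,0.8],[0,0,-6,0,0,0,0.8]]'
python3 -m crank '[[0,0,-6,0,0,0,0.8],[1,-5,-6,0,0,0,0.85],[10,-10,-6,0,0,0,0.85],[21,-17.8,-6,0,0,0,0.85],[21.3,-17.8,-6,0,0,0,0.85]]'
python3 - <<'E'
from h import *
print(robot.observe()["tool_pos"])
t=snap("top","t5");s=snap("side","s5")
zoom(s["frame"],240,140,"s5z",50,37,8)
zoom(t["frame"],293,166,"t5z",50,37,8)
E
```

```text
time: 8.15
tool_pos: [0.6376, -0.109, 0.1375]
tool_rot: [3.14, -0.004, -3.141]
contact_force: [1.1, -0.1, 0.0]
opening: 0.0732
time: 8.78
tool_pos: [0.4683, -0.2595, 0.1988]
tool_rot: [-3.141, 0.0, -3.141]
contact_force: [0.3, -1.3, 0.4]
opening: 0.0779
[ 0.46826541 -0.25947957  0.19881977]
```

View pics/s5z.png

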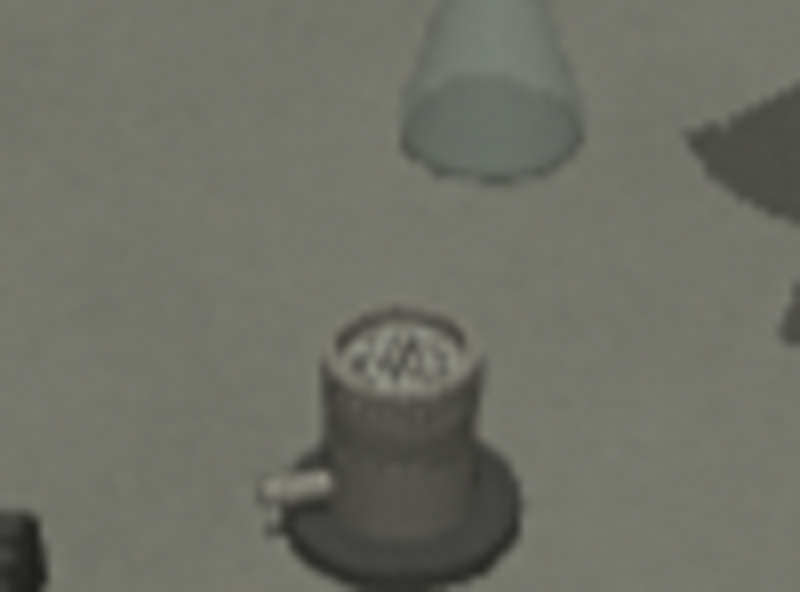

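View pics/t5z.png

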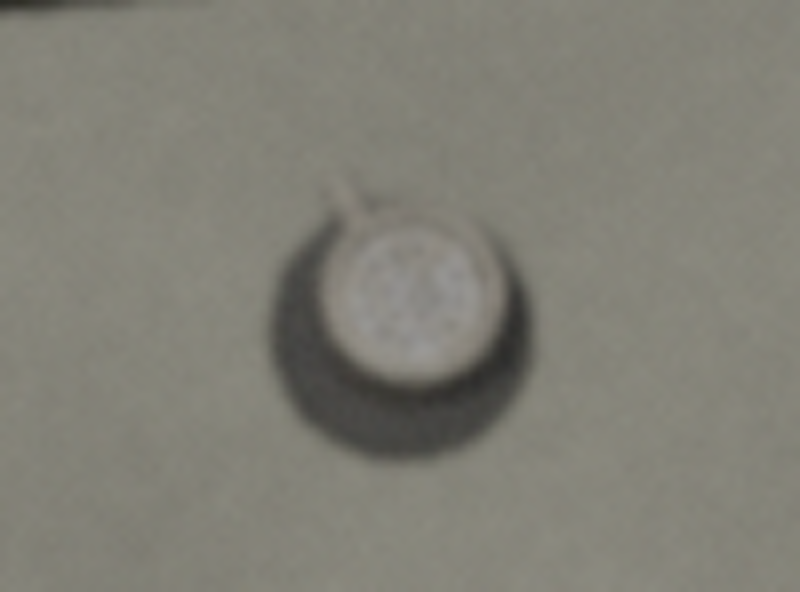

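```bash
python3 - <<'E'
from h import *
t=read_camera("top");s=read_camera("side")
print("sup t",onplane(t,243+415/8-.5,129+294/8-.5,.078),"s",onplane(s,190+403.5/8-.5,103+353/8-.5,.078))
print("fun t",onplane(t,342+462/16-.5,237+318/16-.5,.08),"s",onplane(s,298+418.5/16-.5,108+168/16-.5,.08))
print(robot.observe()["tool_pos"])
E
```

```text
sup t [ 0.63736071 -0.11141271  0.078     ] s [ 0.63778134 -0.10582188  0.078     ]
fun t [ 0.42750601 -0.28704989  0.08      ] s [ 0.4255856  -0.28484222  0.08      ]
[ 0.4694496  -0.25938186  0.1992264 ]
```

```bash
python3 -m crank '[[4.2,-2.7,0,0,0,0,0.9],[4.2,-2.7,3,0,0,0,0.9],[4.2,-2.7,7,0,0,0,0.9],[4.2,-2.7,9,0,0,0,0.9],[4.2,-2.7,9,0,0,0,0.9]]'
python3 - <<'E'
from h import *
print(robot.observe()["tool_pos"])
s=snap("side","s6")
zoom(s["frame"],320,115,"s6z",50,37,8)
E
```

```text
time: 9.6
tool_pos: [0.4284, -0.2843, 0.1074]
tool_rot: [3.139, -0.002, -3.14]
contact_force: [-0.2, 1.0, 0.3]
opening: 0.0827
[ 0.42842974 -0.28432982  0.10743191]
```

View pics/s6z.png

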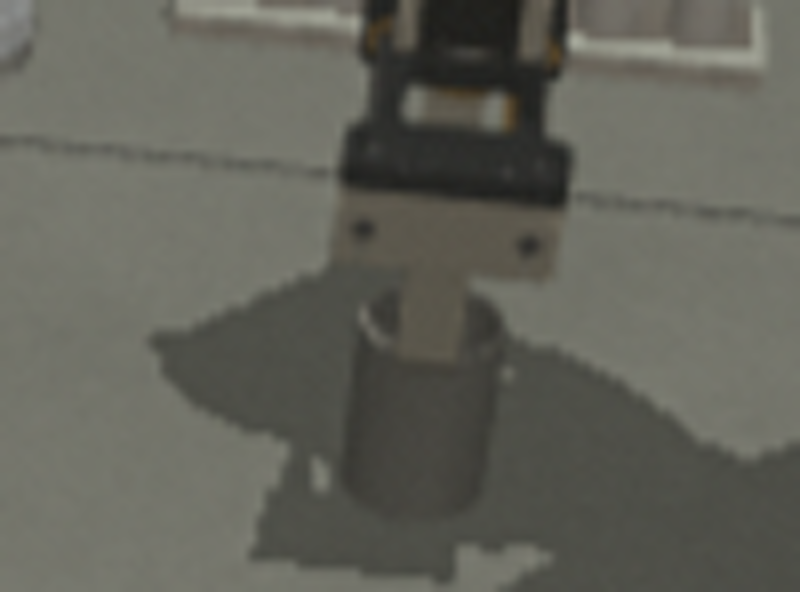

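```bash
python3 -m crank '[[0,-0.1,1,0,0,0,0.9],[0,-0.1,2.5,0,0,0,0.9],[0,-0.1,4.1,0,0,0,0.9],[0,-0.1,4.1,0,0,0,0.9],[0,-0.1,4.1,0,0,0,0.6]]'
python3 -m crank '[[0,0,0,0,0,0,0.5],[0,0,0,0,0,0,0.3],[0,0,0,0,0,0,0.3],[0,0,0,0,0,0,0.3],[0,0,0,0,0,0,0.3]]' 20
```

```text
time: 10.28
tool_pos: [0.4281, -0.2868, 0.0681]
tool_rot: [-3.141, 0.0, -3.141]
contact_force: [0.0, -0.0, 0.1]
opening: 0.077
time: 10.9
tool_pos: [0.4282, -0.2869, 0.0683]
tool_rot: [-3.141, 0.001, -3.141]
contact_force: [-0.2, -0.1, 4.2]
opening: 0.0544
```

```bash
python3 -m crank '[[0,0,-3,0,0,0,0.3],[0,0,-8,0,0,0,0.3],[0,0,-12,0,0,0,0.3],[-4,5,-12,0,0,0,0.3],[-8,9,-12,0,0,0,0.3]]'
python3 -m crank '[[-4,4,0,0,0,0,0.3],[-9,6.7,0,0,0,0,0.3],[-12,8.7,0,0,0,0,0.3],[-13.1,8.75,0,0,0,0,0.3],[-13.1,8.75,0,0,0,0,0.3]]'
python3 - <<'E'
from h import *
print(robot.observe()["tool_pos"])
s=snap("side","s7")
zoom(s["frame"],240,130,"s7z",50,37,8)
E
```

```text
time: 11.52
tool_pos: [0.5081, -0.1956, 0.1879]
tool_rot: [3.141, -0.0, 3.14]
contact_force: [0.2, -0.2, -3.0]
opening: 0.0541
time: 12.15
tool_pos: [0.6385, -0.1093, 0.1867]
tool_rot: [3.141, -0.002, -3.141]
contact_force: [0.1, 0.1, -3.6]
opening: 0.0543
[ 0.63848516 -0.10930157  0.18672555]
```

View pics/s7z.png

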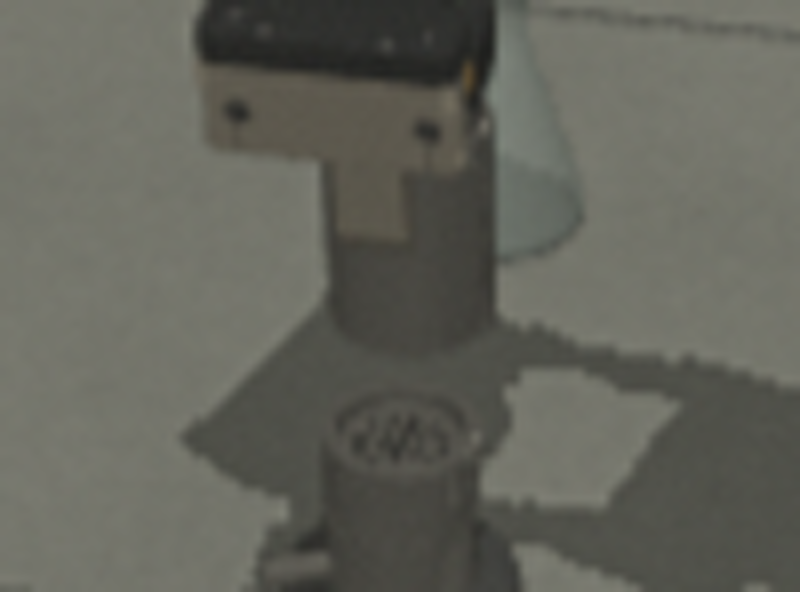

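```bash
python3 - <<'E'
from h import *
s=read_camera("side")
z=lambda X:((proj(s,X)-[190,93]+.5)*8-.5).round(0)
p=np.array([.6385,-.1093,.1867-.0683])
for dx in (0,-.004): print(dx,"cup bottom edges",[z(p+[dx+d,0,.007]) for d in(-.027,.027)],"up",[z(p+[dx+d,0,.06]) for d in(-.027,.027)])
q=np.array([.639,-.1094,.078]);print("support",[z(q+[d,0,0]) for d in(-.027,.027)])
print("finger",z([.6385,-.080,.1867-.019]))
E
```

```text
0 cup bottom edges [array([483., 317.]), array([319., 299.])] up [array([483., 176.]), array([313., 158.])]
-0.004 cup bottom edges [array([495., 319.]), array([331., 300.])] up [array([496., 178.]), array([326., 159.])]
support [array([481., 435.]), array([322., 416.])]
finger [379. 248.]
```

```bash
python3 -m crank '[[-0.45,0,0,0,0,0,0.3],[-0.45,0,2,0,0,0,0.3],[-0.45,0,3.5,0,0,0,0.3],[-0.45,0,4,0,0,0,0.3],[-0.45,0,4,0,0,0,0.3]]'
python3 - <<'E'
from h import *
print(robot.observe()["tool_pos"])
s=snap("side","s8")
zoom(s["frame"],240,130,"s8z",50,37,8)
E
```

```text
time: 12.88
tool_pos: [0.6433, -0.1092, 0.1477]
tool_rot: [3.141, -0.0, 3.142]
contact_force: [-0.3, -0.1, -2.8]
opening: 0.0542
[ 0.64330973 -0.10923123  0.14774147]
```

View pics/s8z.png

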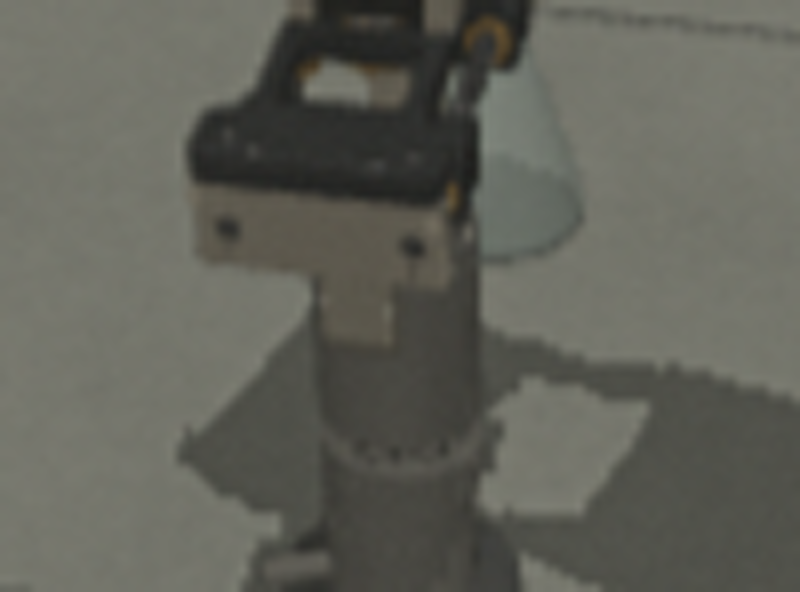

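Aligned; lower slowly.

```bash
python3 -m crank '[[0,0,0.2,0,0,0,0.3],[0,0,0.4,0,0,0,0.3],[0,0,0.6,0,0,0,0.3],[0,0,0.7,0,0,0,0.3],[0,0,0.75,0,0,0,0.3]]'
python3 -m crank '[[0,0,0.05,0,0,0,0.3],[0,0,0.1,0,0,0,0.3],[0,0,0.1,0,0,0,0.3]]'
```

```text
time: 13.55
tool_pos: [0.6434, -0.1091, 0.1403]
tool_rot: [3.142, -0.0, -3.141]
contact_force: [-0.3, 0.4, -3.0]
opening: 0.0544
time: 13.92
tool_pos: [0.6435, -0.1091, 0.1396]
tool_rot: [3.142, 0.0, -3.141]
contact_force: [-0.7, -0.1, -1.1]
opening: 0.0544
```

```bash
python3 -m crank '[[0,0,0.04,0,0,0,0.3],[0,0,0.08,0,0,0,0.3],[0,0,0.08,0,0,0,0.3]]'
```

```text
time: 14.3
tool_pos: [0.6436, -0.1091, 0.1395]
tool_rot: [-3.142, 0.001, -3.141]
contact_force: [-1.8, 0.7, 6.0]
opening: 0.0543
```

```bash
python3 -m crank '[[0,0,0,0,0,0,0.65],[0,0,0,0,0,0,0.75],[0,0,0,0,0,0,0.8],[0,0,-2,0,0,0,0.8],[0,0,-6,0,0,0,0.8]]'
python3 -m crank '[[0,0,-1.5,0,0,0,0.7],[5,5,-1.5,0,0,0,0.6],[9,9,-1.5,0,0,0,0.55],[13,14,-1.5,0,0,0,0.55],[17,18,-1.5,0,0,0,0.55]]'
python3 -m crank '[[3.5,3.8,0,0,0,0,0.55],[3.5,3.8,4,0,0,0,0.55],[3.5,3.8,8,0,0,0,0.55],[3.5,3.8,11,0,0,0,0.55],[3.5,3.8,11,0,0,0,0.55]]'
python3 - <<'E'
from h import *
print(robot.observe()["tool_pos"])
t=snap("top","t9");s=snap("side","s9")
zoom(s["frame"],240,130,"s9z",50,37,8)
zoom(t["frame"],293,166,"t9z",50,37,8)
E
```

```text
time: 14.92
tool_pos: [0.6425, -0.1089, 0.1971]
tool_rot: [3.14, -0.004, -3.141]
contact_force: [0.5, 0.1, -0.1]
opening: 0.0732
time: 15.55
tool_pos: [0.4717, 0.0722, 0.213]
tool_rot: [3.141, -0.001, -3.142]
contact_force: [1.0, 0.8, 0.5]
opening: 0.0504
time: 16.18
tool_pos: [0.4366, 0.1087, 0.1017]
tool_rot: [-3.141, -0.005, -3.141]
contact_force: [-0.3, -0.1, 0.0]
opening: 0.0506
[0.43657929 0.10873164 0.10166545]
```

View pics/s9z.png

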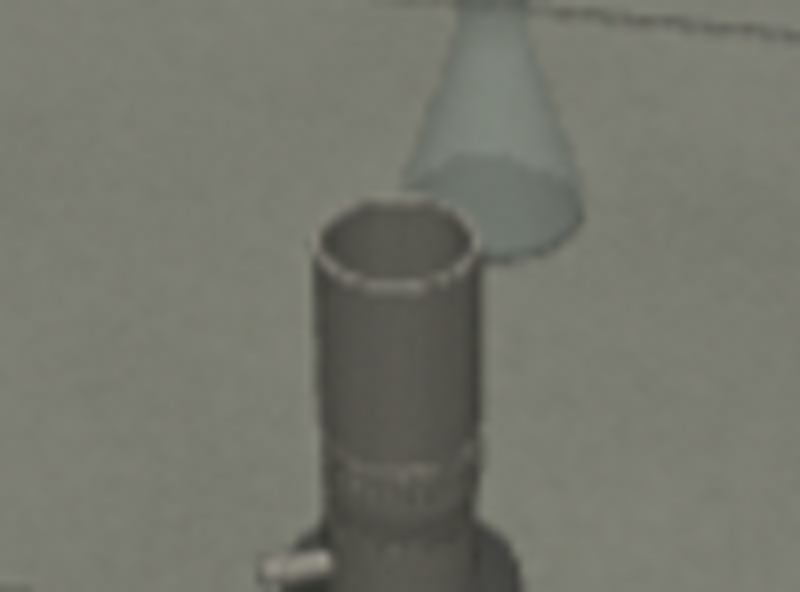

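View pics/s9.png

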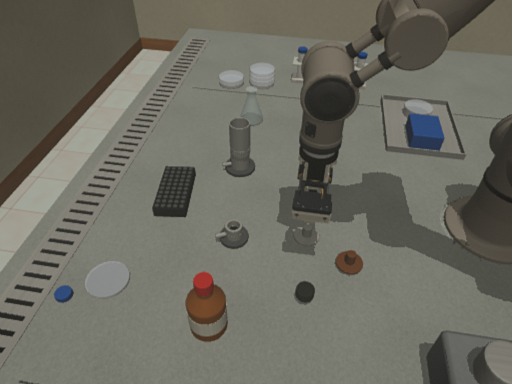

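View pics/t9z.png

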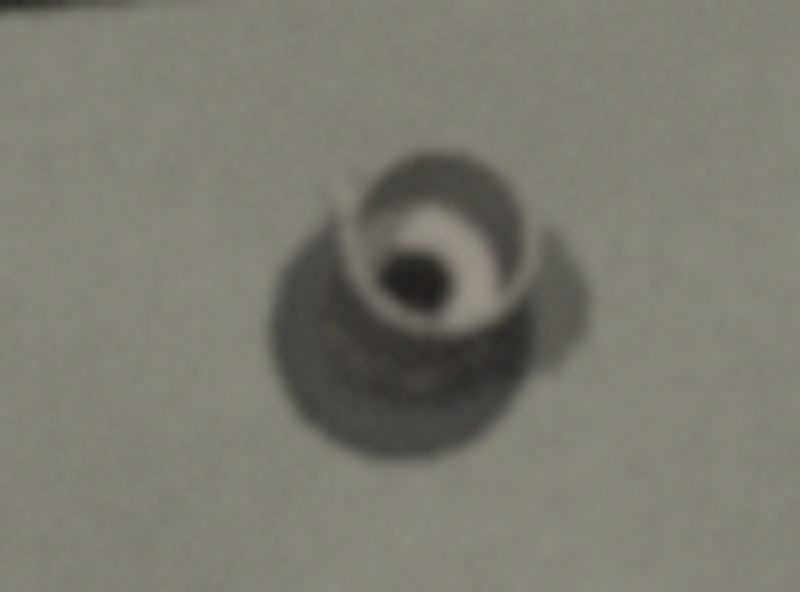

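```bash
python3 - <<'E'
from h import *
s=read_camera("side");print(robot.observe()["tool_pos"])
zoom(s["frame"],308,225,"s10z",50,37,8)
z=lambda X:((proj(s,X)-[258,188]+.5)*8-.5).round(0)
p=robot.observe()["tool_pos"]
print("near finger tip",z(p+[0,.023,-.019]),"knob",[z([.439+d,.110,.042]) for d in(-.011,0,.011)],[z([.439+d,.110,.014]) for d in(-.03,0,.03)])
q=lambda X:((proj(s,X)-[190,93]+.5)*8-.5).round(0)
print("funnel rim",[q([.639+d,-.1094,.151]) for d in(-.027,0,.027)])
E
```

```text
[0.43906788 0.10888586 0.1045256 ]
near finger tip [402. 257.] knob [array([432., 311.]), array([393., 306.]), array([355., 300.])] [array([488., 385.]), array([384., 370.]), array([281., 356.])]
funnel rim [array([482., 250.]), array([398., 241.]), array([315., 232.])]
```

View pics/s10z.png

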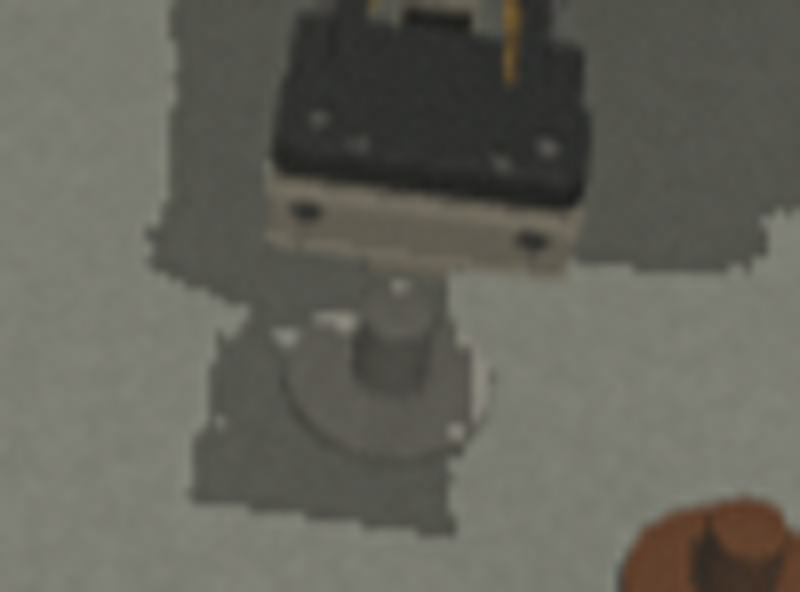

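```bash
python3 -m crank '[[0.1,0.1,3,0,0,0,0.55],[0.1,0.1,5.5,0,0,0,0.55],[0.1,0.1,6.8,0,0,0,0.55],[0.1,0.1,6.8,0,0,0,0.55],[0.1,0.1,6.8,0,0,0,0.4]]'
python3 -m crank '[[0,0,0,0,0,0,0.2],[0,0,0,0,0,0,0.1],[0,0,0,0,0,0,0.1],[0,0,0,0,0,0,0.1],[0,0,0,0,0,0,0.1]]' 20
```

```text
time: 16.95
tool_pos: [0.4381, 0.1099, 0.0366]
tool_rot: [3.141, 0.002, -3.141]
contact_force: [-0.1, -0.1, 0.7]
opening: 0.0447
time: 17.58
tool_pos: [0.4377, 0.11, 0.036]
tool_rot: [3.141, 0.001, -3.141]
contact_force: [-0.7, 0.4, 5.6]
opening: 0.0216
```

```bash
python3 -m crank '[[0,0,-3,0,0,0,0.1],[0,0,-8,0,0,0,0.1],[0,0,-13,0,0,0,0.1],[0,0,-18,0,0,0,0.1],[0,0,-19.5,0,0,0,0.1]]'
python3 -m crank '[[-4,-4,-0.9,0,0,0,0.1],[-8,-8,-0.9,0,0,0,0.1],[-12,-12,-0.9,0,0,0,0.1],[-16,-16,-0.9,0,0,0,0.1],[-19,-20,-0.9,0,0,0,0.1]]'
python3 -m crank '[[-1,-1.9,0,0,0,0,0.1],[-1.1,-1.9,0,0,0,0,0.1],[-1.1,-1.9,0,0,0,0,0.1]]'
python3 - <<'E'
from h import *
print(robot.observe()["tool_pos"])
s=snap("side","s11")
zoom(s["frame"],240,110,"s11z",50,37,8)
z=lambda X:((proj(s,X)-[190,73]+.5)*8-.5).round(0)
p=robot.observe()["tool_pos"]-[0,0,.0362]
print("lid disc low edge",[z(p+[d,0,.008]) for d in(-.03,0,.03)],z(p+[0,.03,.008]))
E
```

```text
time: 18.2
tool_pos: [0.4383, 0.1099, 0.2335]
tool_rot: [3.141, 0.005, -3.141]
contact_force: [-0.2, 0.0, -2.3]
opening: 0.0214
time: 18.82
tool_pos: [0.6283, -0.0915, 0.2386]
tool_rot: [3.141, -0.001, -3.141]
contact_force: [0.6, 0.1, -0.8]
opening: 0.0213
time: 19.2
tool_pos: [0.6379, -0.1083, 0.2391]
tool_rot: [3.141, -0.001, -3.141]
contact_force: [0.2, 0.8, -1.2]
opening: 0.0215
[ 0.63789005 -0.10832521  0.23906355]
lid disc low edge [array([494., 247.]), array([397., 237.]), array([301., 227.])] [377. 289.]
```

View pics/s11z.png

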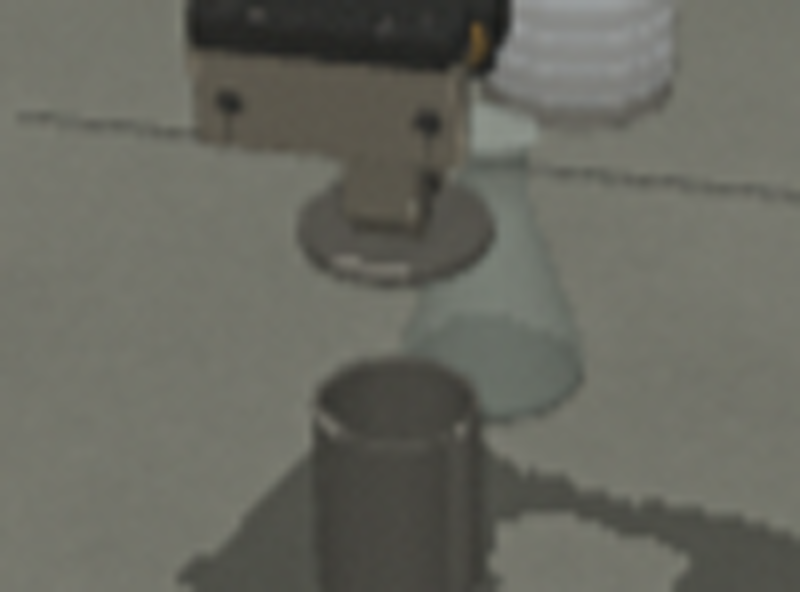

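```bash
python3 -m crank '[[-0.1,-0.1,1,0,0,0,0.1],[-0.1,-0.1,3,0,0,0,0.1],[-0.1,-0.1,4.5,0,0,0,0.1],[-0.1,-0.1,5,0,0,0,0.1],[-0.1,-0.1,5,0,0,0,0.1]]'
python3 -m crank '[[0,0,0.2,0,0,0,0.1],[0,0,0.4,0,0,0,0.1],[0,0,0.6,0,0,0,0.1],[0,0,0.75,0,0,0,0.1],[0,0,0.8,0,0,0,0.1]]'
```

```text
time: 19.88
tool_pos: [0.6394, -0.1099, 0.1895]
tool_rot: [3.141, -0.0, -3.141]
contact_force: [0.7, 0.1, -1.2]
opening: 0.0216
time: 20.5
tool_pos: [0.6393, -0.1101, 0.1815]
tool_rot: [3.141, -0.0, -3.141]
contact_force: [0.2, 0.1, -1.8]
opening: 0.0212
```

```bash
python3 -m crank '[[0,0,0.1,0,0,0,0.1],[0,0,0.2,0,0,0,0.1],[0,0,0.22,0,0,0,0.1]]'
python3 -m crank '[[0,0,0.05,0,0,0,0.1],[0,0,0.1,0,0,0,0.1],[0,0,0.1,0,0,0,0.1]]'
```

```text
time: 20.88
tool_pos: [0.6394, -0.1101, 0.1793]
tool_rot: [3.141, -0.0, -3.141]
contact_force: [0.1, 0.8, -1.3]
opening: 0.0212
time: 21.25
tool_pos: [0.6395, -0.1101, 0.179]
tool_rot: [-3.141, 0.001, -3.141]
contact_force: [-1.6, -0.1, 3.5]
opening: 0.0217
```

```bash
python3 -m crank '[[0,0,0,0,0,0,0.3],[0,0,0,0,0,0,0.4],[0,0,0,0,0,0,0.5],[0,0,-2,0,0,0,0.5],[0,0,-6,0,0,0,0.5]]'
python3 -m crank '[[5,5,-6,0,0,0,0.7],[9,9,-6,0,0,0,0.75],[12,14,-6,0,0,0,0.75],[15,19,-6,0,0,0,0.75],[18,24,-6,0,0,0,0.75]]'
python3 - <<'E'
from h import *
print(robot.observe()["tool_pos"])
t=snap("top","t12");s=snap("side","s12")
zoom(s["frame"],240,110,"s12z",50,37,8)
zoom(t["frame"],293,166,"t12z",50,37,8)
E
```

```text
time: 21.88
tool_pos: [0.6385, -0.1099, 0.237]
tool_rot: [3.14, -0.004, -3.141]
contact_force: [-0.1, -0.8, -0.6]
opening: 0.046
time: 22.5
tool_pos: [0.4612, 0.1261, 0.2987]
tool_rot: [3.141, 0.001, 3.141]
contact_force: [0.3, 1.1, -0.4]
opening: 0.0688
[0.46124842 0.12606234 0.29873361]
```

View pics/s12z.png

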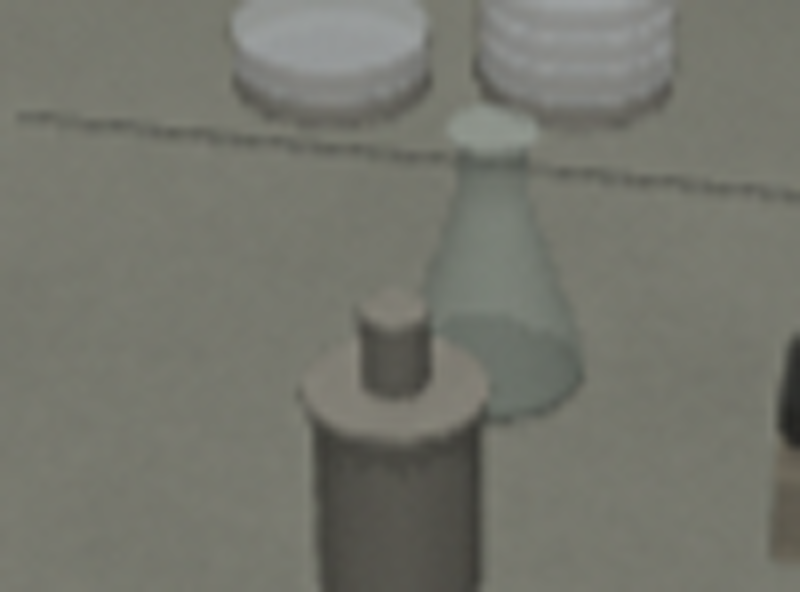

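View pics/t12z.png

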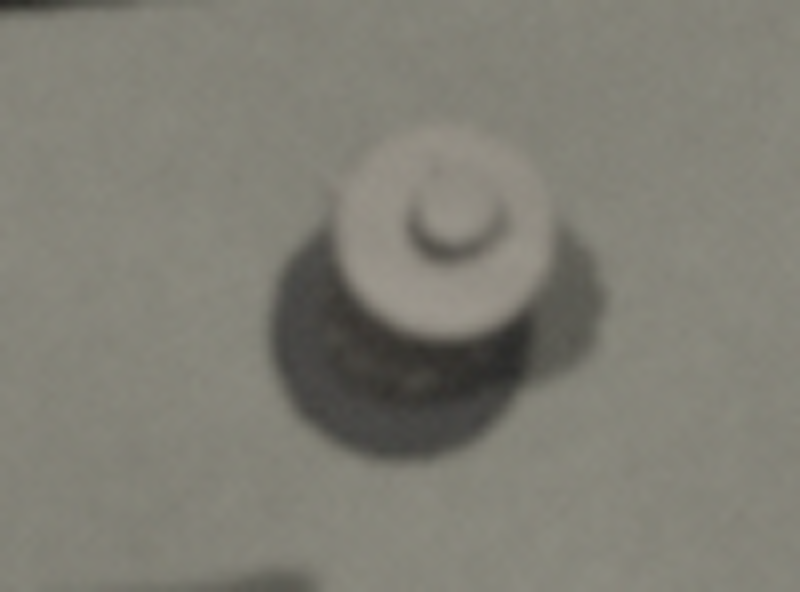

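Lid flat on the funnel rim. Now the stopper.

```bash
python3 -m crank '[[1,5,3,0,0,0,0.75],[2,9,6,0,0,0,0.75],[3.1,14.4,9,0,0,0,0.75],[3.1,14.4,14,0,0,0,0.75],[3.1,14.4,19,0,0,0,0.75]]'
python3 -m crank '[[0,0,0.5,0,0,0,0.75],[0,0,0.5,0,0,0,0.75]]'
python3 - <<'E'
from h import *
p=robot.observe()["tool_pos"];print(p)
s=snap("side","s13")
zoom(s["frame"],305,275,"s13z",50,37,8)
z=lambda X:((proj(s,X)-[255,238]+.5)*8-.5).round(0)
print("near finger tip",z(p+[0,.035,-.019]),"stopper head top",[z([.4295+d,.270,.036]) for d in(-.019,0,.019)],"low",[z([.4295+d,.270,.014]) for d in(-.019,0,.019)],z([.4295,.289,.014]),z([.4295,.251,.036]))
E
```

```text
time: 23.22
tool_pos: [0.4319, 0.2691, 0.1071]
tool_rot: [3.141, 0.001, -3.14]
contact_force: [0.1, 0.4, -0.1]
opening: 0.0686
time: 23.48
tool_pos: [0.4325, 0.2686, 0.1044]
tool_rot: [3.141, 0.001, 3.141]
contact_force: [0.8, 0.5, -0.2]
opening: 0.0689
[0.43253908 0.26860996 0.10440491]
near finger tip [395. 400.] stopper head top [array([477., 412.]), array([401., 400.]), array([325., 389.])] low [array([467., 461.]), array([393., 449.]), array([318., 438.])] [386. 515.] [407. 336.]
```

View pics/s13z.png

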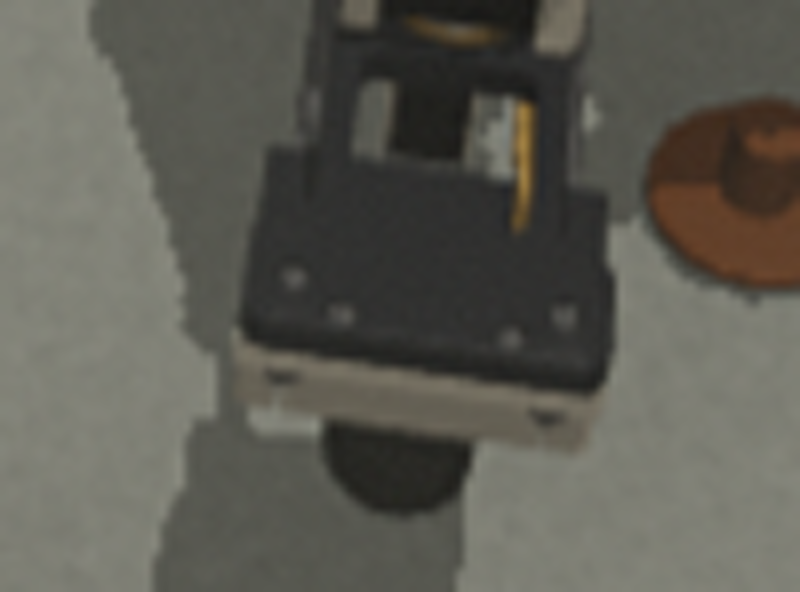

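```bash
python3 -m crank '[[0.3,0.1,3,0,0,0,0.75],[0.3,0.1,5.5,0,0,0,0.65],[0.3,0.1,6.9,0,0,0,0.6],[0.3,0.1,6.9,0,0,0,0.55],[0.3,0.1,6.9,0,0,0,0.5]]' 10
python3 -m crank '[[0,0,0,0,0,0,0.46],[0,0,0,0,0,0,0.42],[0,0,0,0,0,0,0.38],[0,0,0,0,0,0,0.25],[0,0,0,0,0,0,0.25]]' 10
```

```text
time: 24.15
tool_pos: [0.4294, 0.27, 0.0356]
tool_rot: [3.141, 0.002, -3.142]
contact_force: [0.1, 0.4, 0.9]
opening: 0.047
time: 24.78
tool_pos: [0.4287, 0.2698, 0.0348]
tool_rot: [3.141, 0.001, -3.141]
contact_force: [-0.8, 1.1, 5.9]
opening: 0.0379
```

```bash
python3 -m crank '[[0,0,-3,0,0,0,0.25],[0,0,-7,0,0,0,0.25],[0,0,-10,0,0,0,0.25],[-4,-3,-10,0,0,0,0.25],[-8,-6,-10,0,0,0,0.25]]'
python3 -m crank '[[-4,-3,0,0,0,0,0.25],[-8,-6,0,0,0,0,0.25],[-9.4,-7.1,0,0,0,0,0.25],[-9.4,-7.1,0,0,0,0,0.25],[-9.4,-7.1,0,0,0,0,0.25]]'
python3 - <<'E'
from h import *
print(robot.observe()["tool_pos"],robot.observe()["opening"])
t=snap("top","t14");s=snap("side","s14")
zoom(s["frame"],233,215,"s14z",50,37,8)
z=lambda X:((proj(s,X)-[183,178]+.5)*8-.5).round(0)
p=robot.observe()["tool_pos"]-[0,0,.0348]
print("head low edge",[z(p+[d,0,.014]) for d in(-.019,0,.019)],"tip",[z(p+[d,0,0]) for d in(-.008,0,.008)],z(p+[0,.008,0]))
q=np.array([.603,.1385,.045]);print("rim",[z(q+d) for d in np.array([[-.02,0,0],[0,0,0],[.02,0,0],[0,.02,0],[0,-.02,0]])])
E
```

```text
time: 25.4
tool_pos: [0.5091, 0.2094, 0.1348]
tool_rot: [3.141, 0.001, -3.14]
contact_force: [0.1, 0.3, -0.6]
opening: 0.0376
time: 26.02
tool_pos: [0.6012, 0.1397, 0.1341]
tool_rot: [3.141, -0.002, -3.14]
contact_force: [-0.0, -0.1, 0.1]
opening: 0.0378
[0.60116164 0.13974994 0.13409915] 0.037765082413892356
head low edge [array([474., 216.]), array([405., 207.]), array([335., 197.])] tip [array([435., 247.]), array([406., 243.]), array([377., 239.])] [400. 264.]
rim [array([476., 384.]), array([407., 374.]), array([338., 365.]), array([391., 427.]), array([422., 323.])]
```

View pics/s14z.png

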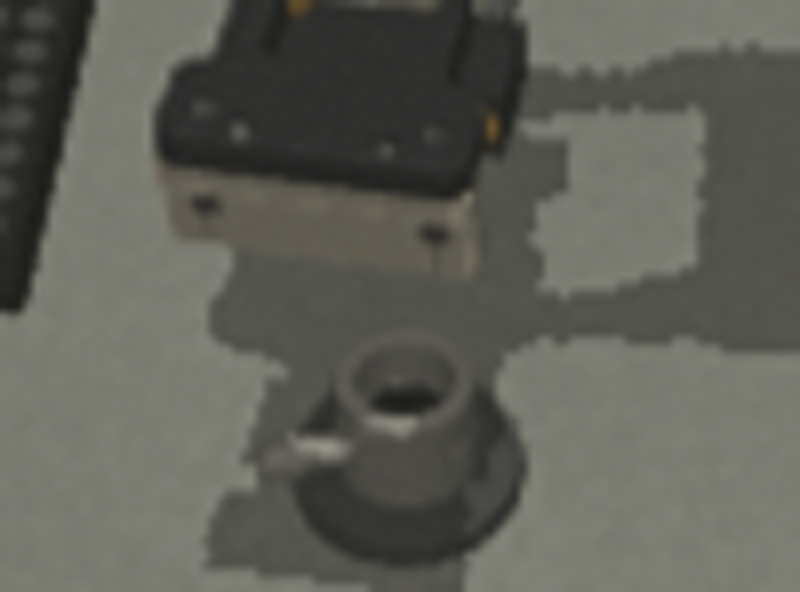

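```bash
python3 -m crank '[[-0.2,-0.15,1,0,0,0,0.25],[-0.2,-0.15,3,0,0,0,0.25],[-0.2,-0.15,4.5,0,0,0,0.25],[-0.2,-0.15,4.9,0,0,0,0.25],[-0.2,-0.15,4.9,0,0,0,0.25]]'
python3 - <<'E'
from h import *
print(robot.observe()["tool_pos"])
s=snap("side","s15")
zoom(s["frame"],233,215,"s15z",50,37,8)
E
```

```text
time: 26.75
tool_pos: [0.6045, 0.1373, 0.0853]
tool_rot: [3.142, -0.0, -3.141]
contact_force: [-1.1, 0.2, -0.3]
opening: 0.0379
[0.60446601 0.13730153 0.08528091]
```

View pics/s15z.png

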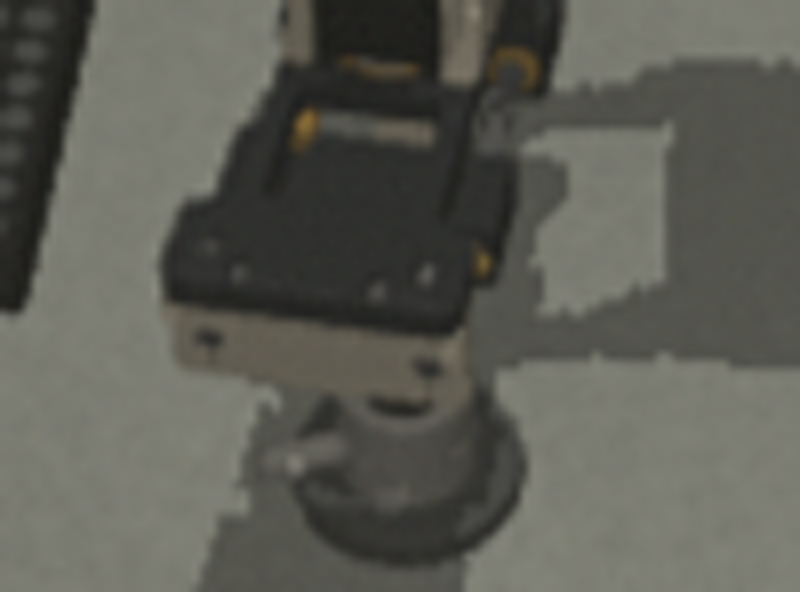

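```bash
python3 -m crank '[[0.1,0.05,0.2,0,0,0,0.25],[0.1,0.05,0.5,0,0,0,0.25],[0.1,0.05,0.7,0,0,0,0.25],[0.1,0.05,0.9,0,0,0,0.25],[0.1,0.05,1,0,0,0,0.25]]'
python3 -m crank '[[0,0,0.2,0,0,0,0.25],[0,0,0.4,0,0,0,0.25],[0,0,0.6,0,0,0,0.25],[0,0,0.75,0,0,0,0.25],[0,0,0.8,0,0,0,0.25]]'
```

```text
time: 27.42
tool_pos: [0.6034, 0.1377, 0.0752]
tool_rot: [3.142, -0.0, -3.141]
contact_force: [-0.3, 0.3, -0.6]
opening: 0.0378
time: 28.05
tool_pos: [0.6034, 0.1377, 0.0673]
tool_rot: [3.142, -0.0, -3.141]
contact_force: [0.0, 1.1, -1.1]
opening: 0.038
```

```bash
python3 -m crank '[[0,0,0.07,0,0,0,0.25],[0,0,0.12,0,0,0,0.25],[0,0,0.15,0,0,0,0.25]]'
python3 -m crank '[[0,0,0.05,0,0,0,0.25],[0,0,0.1,0,0,0,0.25],[0,0,0.1,0,0,0,0.25]]'
```

```text
time: 28.42
tool_pos: [0.6035, 0.1377, 0.0659]
tool_rot: [3.141, 0.0, -3.141]
contact_force: [-0.3, -0.2, 1.7]
opening: 0.0373
time: 28.8
tool_pos: [0.6035, 0.1378, 0.0658]
tool_rot: [3.142, 0.0, -3.141]
contact_force: [-3.1, -0.7, 6.8]
opening: 0.0374
```

Seated at the predicted height. Release, retreat, and check.

```bash
python3 -m crank '[[0,0,0,0,0,0,0.5],[0,0,0,0,0,0,0.6],[0,0,0,0,0,0,0.65],[0,0,-2,0,0,0,0.65],[0,0,-6,0,0,0,0.65]]'
python3 -m crank '[[0,0,-10,0,0,0,0.65],[4,2,-15,0,0,0,0.65],[10,5,-15,0,0,0,0.65],[16,5,-15,0,0,0,0.65],[18,5,-15,0,0,0,0.65]]'
python3 -m crank '[[6,6,0,0,0,0,0.65],[8,12,0,0,0,0,0.65],[10,18,0,0,0,0,0.65],[10,18,0,0,0,0,0.65]]'
python3 - <<'E'
from h import *
print(robot.observe()["tool_pos"])
t=snap("top","t16");s=snap("side","s16")
zoom(s["frame"],233,215,"s16z",50,37,8)
zoom(t["frame"],193,181,"t16z",50,37,8)
E
```

```text
time: 29.42
tool_pos: [0.6023, 0.1376, 0.1236]
tool_rot: [-3.141, -0.004, -3.141]
contact_force: [0.0, -0.8, 0.3]
opening: 0.0598
time: 30.05
tool_pos: [0.4211, 0.1882, 0.2756]
tool_rot: [3.141, 0.001, -3.14]
contact_force: [1.2, -0.3, 0.6]
opening: 0.0595
time: 30.55
tool_pos: [0.3217, 0.3702, 0.2749]
tool_rot: [3.141, 0.0, -3.138]
contact_force: [1.3, -0.7, 0.4]
opening: 0.0598
[0.32172254 0.37023344 0.27492596]
```

View pics/s16z.png

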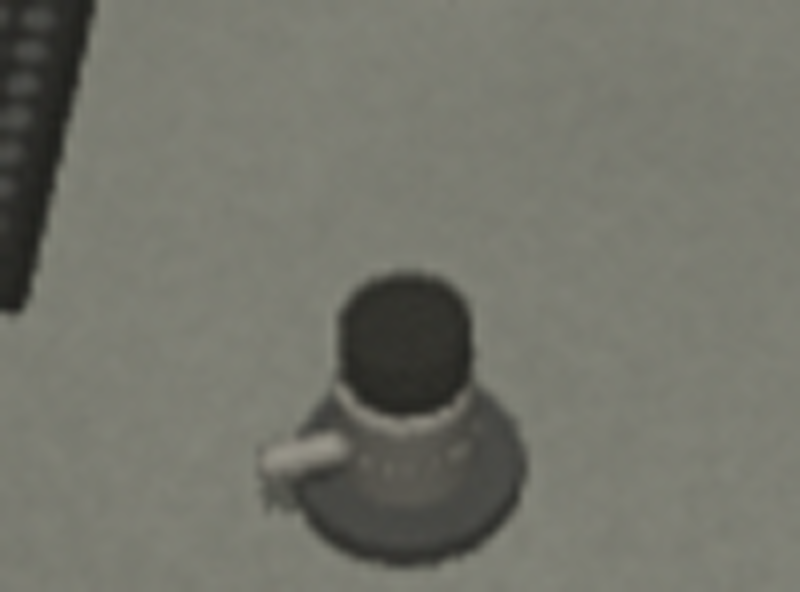

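View pics/t16z.png

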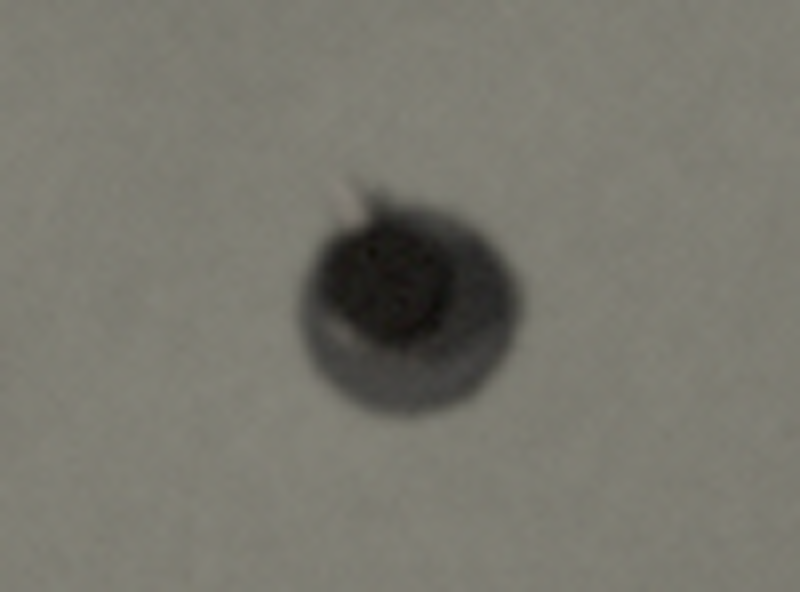

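View pics/s16.png

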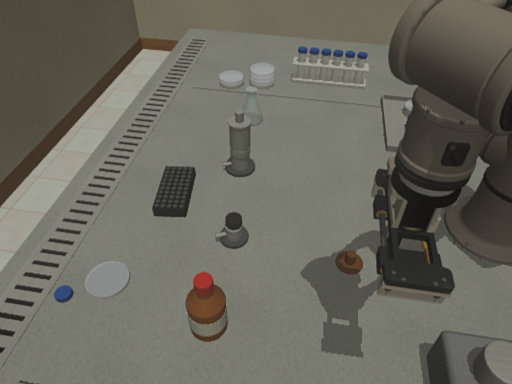

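View pics/t16.png

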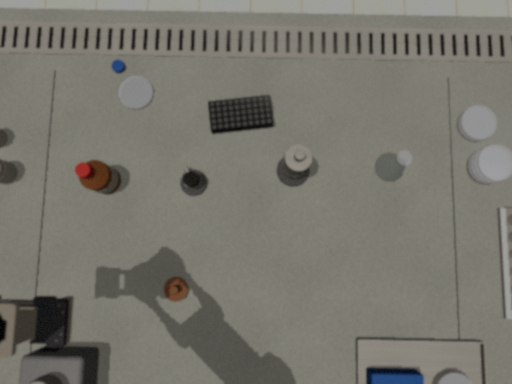

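```bash
python3 -c "
from cell import robot
print(robot.hand_in())"
```

```text
the job is handed in; nothing more can be done
None
```

I built the wide-head stack in the order asked (support, funnel, lid), closed the narrow head with the stopper, and handed the job in at about 31 s of the 109 s allowed.

- **Seating:** each part was lowered slowly and touched down within 0.3 mm of its calculated seated height. The force readings I took then were about 4–7 N, and in the last pictures the support, funnel, lid and stopper all sit flush and upright.
- **Bystanders:** the bottle, flask, rack and brown look-alike stand at the same pixels as at the start. The gripper is clear of everything.
- **Disagreements:** the two cameras differed by about 5 mm in y, so I corrected using the gripped support's position. The funnel sat about 4 mm off-centre in the pads, and I allowed for that before placing it.
- **Not seen directly:** the gripper hid the stopper while it was going in. I relied on the descent height and force there, and on the pictures afterwards.

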